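# Load the drying box and hold its vent at the mark

### The job

Lay the wood sample, the small brown block at the front left, smaller than the other wood, flat in the open drawer of the drying box and push the drawer fully shut, so that the box draws its air only through the vent. Then lift the sprung vent lid by its bar until the yellow tip on its edge is level with the red setting pointer, and keep holding it there for the damp air to go out: finish with the lid still held in the gripper, since its springs would shut it. Leave the red pointer as it is set and do not shift the other tools.

Things in the scene. Friction and masses are not known exactly. Their poses are not given: they have to be found in the camera images.
- sample: The wood sample: the small brown block, 45 x 90 x 20 mm (x, y, z), about 50 g, lying flat on the bench at the left. Origin at the centre of its underside, y along its length. (A paler, longer offcut, 150 mm, also lies about: leave it.)
- dry_box: The drying box: a grey steel box fixed to the bench, 170 mm deep (x), 240 mm wide (y), top rim 125 mm high, lid on top and drawer with blue front below. Origin at the centre of its underside; its -x axis points out of the front, the way the drawer opens, y to its left, z up. On its front above the drawer is a round dial, on its right (-y) side an upright aluminium quadrant (arc plate), 126 mm from the middle (141 mm with the pointer's nut), its top 260 mm above the bench.
- drawer (a joint): Travel of the drawer: 0 = fully shut, grows as it opens toward the robot along the box's -x, up to 0.145 m; it starts 0.115 to 0.13 m open. Needs about 2 N to slide; stops hard when shut.
- drawer_tray (a point): Point on the inner floor of the drawer, moving with it: the middle of the tray, which is 150 mm long (x, box axes) and 188 mm wide (y) inside. The floor is 18.5 mm above the bench, the tray walls end 52 mm above the bench; the inner face of the drawer front is 75 mm in front (-x) of this point, its outer face 85 mm in front. Only the part of the tray in front of the box's front face (box x = -0.085) is open from above. Axes as those of the box.
- drawer_handle (a point): Middle of the drawer's handle, a level steel bar 12 mm thick and 100 mm long along y, 32 mm in front of the drawer front and 40 mm above the bench. Moves with the drawer.
- vent_lid (a joint): Angle of the vent lid in rad: 0 = shut, grows as its front edge rises, up to 1.1. Two springs pull it shut: 0.54 N m when shut plus 0.6 N m per rad, and the lid's own weight (0.4 kg), so the bar must be pulled along its arc with about 6 N when shut, rising to 9 N at 0.75 rad (up to 17 N if pulled straight up there). It swings shut if let go.
- lid_hinge (a point): Middle of the lid's hinge axis, which runs along the box's y axis at its back, 131 mm above the bench.
- lid_bar (a point): Middle of the lid's lifting bar: a black round bar 12 mm thick and 110 mm long along y, near the lid's front edge, carried by two posts 96 mm apart. Its centre is 38 mm above the lid's top face (32 mm of clear space below the bar) and, with the lid shut, 135 mm in front of the hinge axis and 43 mm above it. It turns with the lid; pinch it from above with the fingers in front of and behind it.
- lid_index (a point): The yellow tip at the right (-y) edge of the lid, a 10 mm round end on a yellow strip, 150 mm from the hinge axis (level with it when the lid is shut). Turns with the lid.
- set_pointer (a joint): Angle of the red setting pointer in rad, on the same axis and scale as the lid's angle: the lid is at the mark when both values are equal. Set between 0.42 and 0.75; stiff, must not be moved.
- set_mark (a point): The red tip of the setting pointer on the quadrant, carried to the plane of the yellow tip, 150 mm from the hinge axis: the point where the yellow tip must be held.
- driver: Screwdriver with orange handle, 31 x 212 x 31 mm, loose on the bench to the right of the box; a bystander. Origin at the centre of its underside, y along its length.
- cork_block: Brown sanding block, 68 x 110 x 30 mm, loose on the bench behind the sample, a bystander. Origin at the centre of its underside, y along its length.
- long_offcut: Pale offcut of wood, 50 x 150 x 19 mm, loose on the bench at the left, a bystander. Origin at the centre of its underside, y along its length.
- tape_measure: Yellow tape measure, 38 x 87 x 73 mm, loose on the bench at the far left, a bystander. Origin at the centre of its underside.
Not all that is in view belongs to the job. What is shaped like the sample but orange is not meant.

How it is judged:
By the outcome, as a careful person would: the job done as asked, in the order asked, and still so for the second after the job is handed in, while the arm keeps its last pose, push and grip.
It also fails if it takes over 72 s, if anything falls off the work surface, if the arm or the gripper's body presses on something with over 40 N, if the wrist force passes 120 N, or if a joint passes its speed limit or range.

### The arm

A 6-joint arm with a two-finger parallel gripper is mounted at the origin on a cart in front of the work surface, level with it; the furniture and walls round the work are solid. World frame = base frame: x ahead of the robot, y to its left, z up, the work surface at z = 0. Lengths are in m, angles in rad, forces in N, time in s.
With the tool pointing down it reaches from about 0.35 to 0.775 m from the base axis. Payload 7.3 kg.
Tool frame: the origin (TCP) lies between the finger pads; the fingertips stand 17 mm ahead of it and the grasp point (between the pads) lies 2 mm behind it; z points along the fingers, y is the line along which they close (so a half turn about z gives the same grasp; the last joint's range is limited). The gripper opens to 92 mm and grips with 3 to 60 N. Pads are 19 mm wide; open, the fingers measure 130 mm over their backs; the gripper's body (75 mm by 190 mm) begins 47 mm behind the grasp point.
Start: joints at [1.126, 0.342, 1.524, -0, 1.275, -0.146], TCP at [0.155, 0.502, 0.244] pointing down, gripper open.
Joint ranges: [-2.53, 2.53], [-0.77, 2.02], [0.04, 2.7], [-1, 4.14], [0.28, 2.66], [-3.11, 3.11]. Speed limits (rad/s): [2.57, 2.57, 3.14, 3.14, 3.14, 3.14].

### API

Orientations are given as [roll, pitch, yaw] about the fixed x, y, z axes, in that order (R = Rz(yaw) Ry(pitch) Rx(roll)).
In Python, from cell import robot, optics gives the robot as it stands.
- The arm moves only by the tool play_rows, never from a script. Its argument "rows" is a list of rows, each a list of 7 numbers: the shift along the tool's x, y, z in cm, then the turn, a rotation vector about the tool's x, y, z in rad, then the opening, from 0 (shut) to 1 (fully open). In form: [[tx, ty, tz, wx, wy, wz, grip], ...]. A call has 1 to 20 rows; each row is the pose to reach, as a shift and turn from the pose commanded when the call began, along the tool's axes at that moment; what a row does not reach only later rows make up. A row lasts 1/10 s, in which the tool goes at most 50 mm and 8.59 degrees, less where a joint would pass 70% of its speed; a pose out of reach is approached as far as the arm can. A call with a gripper value outside its range is refused whole. The fingers move at their own pace and stop on an object; "squeeze" is the grip in N (left out, the last holds). Time passes only in rows, so rows that repeat a pose let the fingers close. It gives the time, the measured TCP pose, the force, the opening and the grip force at its end, in the units of the state.
- robot.observe(): the state, without advancing time (a new reading comes with each control period).
- optics.read_camera(name): name is "side" or "top" or "wrist"; returns (picture, depth): 480x640x3 uint8, red, green, blue; 480x640 float32, m along the optical axis (not along the pixel's ray), 0 where there is no reading.
- optics.camera_model(name): a dict with "fx", "fy", "cx", "cy" (pixels), "origin" and "rotation" of the camera in the world; the wrist camera has in their place "tool_from_camera" (4x4, takes a point from camera to tool coordinates, whose origin is the TCP and whose axes are the flange's). Camera axes: x right, y up, looking along -z (the intrinsics and any distortion apply to the point x, -y, -z); pixel columns grow to the right and rows downward; lengths in m; the calibration is good to about 2 mm. The wrist camera is an equidistant fisheye: a pixel r from the principal point sees the ray r / f radians off the axis. A picture is of the moment at which its call begins: read the wrist's pose just before it. camera_model takes no time and is no camera call.
- robot.hand_in(): hands the job in; it is judged then, once.
The state is a dict: "time": time; "qpos": joint angles; "qvel": joint speeds; "joint_efforts": joint torques, N m; "tool_pos": TCP position; "tool_rot": TCP orientation; "contact_force": force on the tool from outside, world axes, zero at the start; "torque": the same for the moment, N m; "opening": finger opening in m; "grip_force": force on a finger pad.
Only numpy, scipy, OpenCV 4.12 (cv2) and the standard library are available. Lean on these libraries where they do the work, as an engineer would, in place of code of your own. Each camera call takes 0.05 s, during which the arm holds its last target. There are 200 camera calls.

## Working session

There is one attempt and no reset: what is moved stays moved. The work goes in short steps, Python scripts to look and compute and a tool call to move; the robot and the scene stay as the last step left them, time stands still between calls to the robot, and variables do not carry over. Pictures are saved under pics/ and viewed, at most 10 in all, crops included, and the job is handed in when it is done.

Besides the shell and the picture viewer there is one more tool, called after "Request:" in YAML: its name, and indented under it one key for each argument. play_rows: Moves the arm, as the interface text tells. Its arguments: {"type":"object","properties":{"rows":{"type":"array"},"squeeze":{"type":"number"}},"required":["rows"]}

```bash
mkdir -p pics; ls; cat > h.py <<'E'
import numpy as np, cv2
from cell import robot, optics
from scipy.spatial.transform import Rotation as R
def grab(n,f=None):
    p,d=optics.read_camera(n)
    if f: cv2.imwrite('pics/'+f,p[:,:,::-1])
    return p,d
def pts(d,m):
    "world points of depth map for fixed camera"
    v,u=np.mgrid[0:480,0:640]
    c=np.stack([(u-m['cx'])/m['fx']*d,-(v-m['cy'])/m['fy']*d,-d],-1)
    return c@np.array(m['rotation']).T+np.array(m['origin'])
E
python3 - <<'E'
from h import *
for n in('side','top'):
    p,d=grab(n,n+'1.png'); m=optics.camera_model(n); print(n,m)
    np.savez(n+'1.npz',p=p,d=d)
print(optics.camera_model('wrist')); print(robot.observe())
E
```

```text
pics
side {'fx': 437.2978290998033, 'fy': 437.2978290998033, 'cx': 322.7139307012594, 'cy': 242.44982910934442, 'origin': array([ 0.3594998 , -0.80155611,  0.83759307]), 'rotation': array([ 0.92552676, -0.00125414, -0.25784107])}
top {'fx': 469.2652520114972, 'fy': 469.2652520114972, 'cx': 320.78583049593107, 'cy': 243.6016769863235, 'origin': array([0.48369145, 0.12883589, 1.18857529]), 'rotation': array([ 0.12122316, -0.01718442, -1.55807433])}
{'fx': 371.64829954431775, 'fy': 371.64829954431775, 'cx': 314.6150680253666, 'cy': 239.62039672690284, 'tool_from_camera': array([[ 7.69182694e-04,  9.68179545e-01,  2.50255424e-01,
         6.73126987e-02],
       [ 9.99999517e-01, -5.91571869e-04, -7.84936192e-04,
         1.04924685e-03],
       [-6.11915097e-04,  2.50255907e-01, -9.68179532e-01,
        -1.41417486e-01],
       [ 0.00000000e+00,  0.00000000e+00,  0.00000000e+00,
         1.00000000e+00]])}
{'time': 0.1, 'qpos': array([ 1.12598704e+00,  3.42623477e-01,  1.52490447e+00,  2.89459879e-05,
        1.27540912e+00, -1.45980656e-01]), 'qvel': array([-0.00070429, -0.00088279, -0.00228843, -0.00025144, -0.00115326,
        0.0004815 ]), 'joint_efforts': array([ 2.36665393e-03, -4.31997728e+01, -2.44696230e+01,  7.20825372e-02,
        5.24606660e-02, -6.51111532e-05]), 'tool_pos': array([0.15437594, 0.50143977, 0.24313574]), 'tool_rot': array([-3.14026657e+00, -2.22948101e-04,  2.84275543e+00]), 'contact_force': array([-0.11964242,  0.22202484,  0.49796291]), 'torque': array([ 0.04065466, -0.02335286,  0.04122879]), 'grip_force': 0.0, 'opening': 0.0919380547504493}
```

View pics/top1.png

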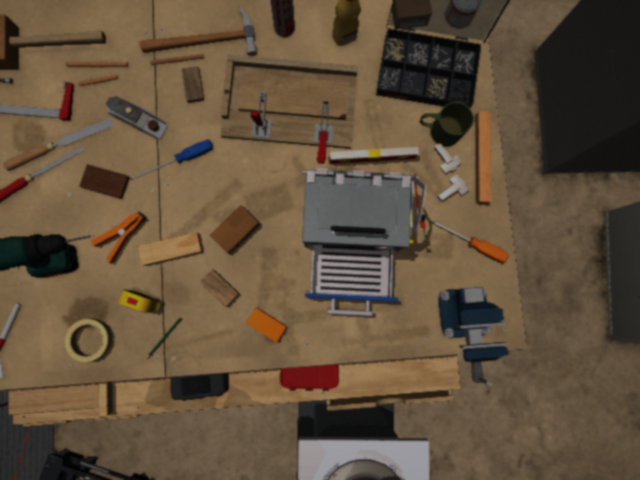

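View pics/side1.png

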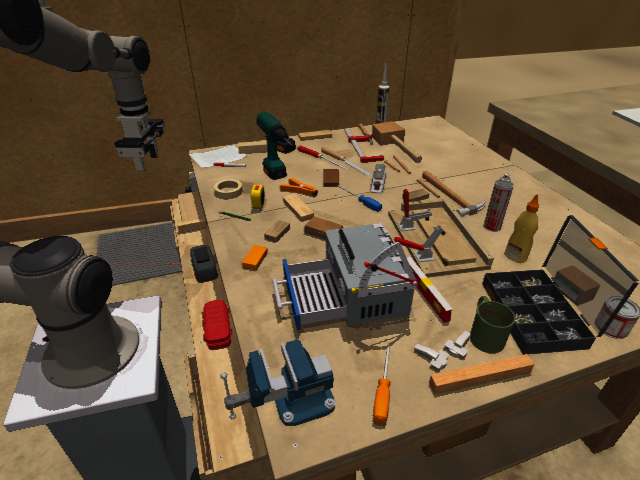

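```bash
sed -i "s/np.array(m\['rotation'\]).T/R.from_euler('xyz',m['rotation']).as_matrix().T/" h.py; python3 - <<'E'
from h import *
import cv2
W={}
for n in('top','side'):
    z=np.load(n+'1.npz'); W[n]=(z['p'],pts(z['d'],optics.camera_model(n)))
p,w=W['top']
ps,ws=W['side']
cv2.imwrite('pics/c1.png',np.hstack([cv2.resize(p[200:350,90:290,::-1],(400,300),interpolation=cv2.INTER_CUBIC),cv2.resize(ps[200:290,240:360,::-1],(400,300),interpolation=cv2.INTER_CUBIC)]))
print('bench',w[330,200],ws[345,500])
def block(w,x0,x1,y0,y1,zl,zh):
    m=(w[...,0]>x0)&(w[...,0]<x1)&(w[...,1]>y0)&(w[...,1]<y1)&(w[...,2]>zl)&(w[...,2]<zh)
    q=w[m]; r=cv2.minAreaRect((q[:,:2]*1000).astype(np.float32)); print(len(q),r,np.median(q[:,2])); return r
c=w[288,220];print('sample',c, 'others',w[230,236],w[181,104],w[84,193],w[324,267],w[248,170])
for n in W: block(W[n][1],c[0]-.06,c[0]+.06,c[1]-.06,c[1]+.06,.012,.028)
# box top, drawer
for a in [(200,320),(210,390),(232,330),(232,380),(212,310),(230,412),(296,320),(296,390),(312,340),(312,365),(280,350)]: print(a,w[a])
E
```

```text
bench [0.40823484 0.40690921 0.00329349] [ 0.93347319 -0.25645384  0.03070958]
sample [0.51208458 0.35814278 0.02051765] others [0.65640499 0.32254156 0.02769334] [0.77837982 0.66225542 0.01737527] [1.04085281 0.44916069 0.01847247] [0.42568103 0.24002055 0.01954019] [0.60978608 0.48647959 0.01922503]
673 ((513.3635864257812, 362.8780212402344), (90.51373291015625, 45.323097229003906), 48.291568756103516) 0.01949728300810527
265 ((512.3358154296875, 360.87725830078125), (95.83487701416016, 48.028587341308594), 47.25541687011719) 0.01912960384173301
(200, 320) [0.71265558 0.11544475 0.13537607]
(210, 390) [ 0.69250188 -0.04537842  0.13277976]
(232, 330) [0.63859345 0.0919104  0.13851591]
(232, 380) [ 0.63474056 -0.01609281  0.17593444]
(212, 310) [0.68447308 0.13787766 0.13507873]
(230, 412) [ 0.6447839  -0.09256839  0.14651685]
(296, 320) [0.49518208 0.11153235 0.06442437]
(296, 390) [ 0.49750212 -0.05781241  0.0508212 ]
(312, 340) [0.45753908 0.0622553  0.04161098]
(312, 365) [0.45836503 0.00201626 0.04517828]
(280, 350) [0.5363972  0.03629965 0.01476951]
```

View pics/c1.png

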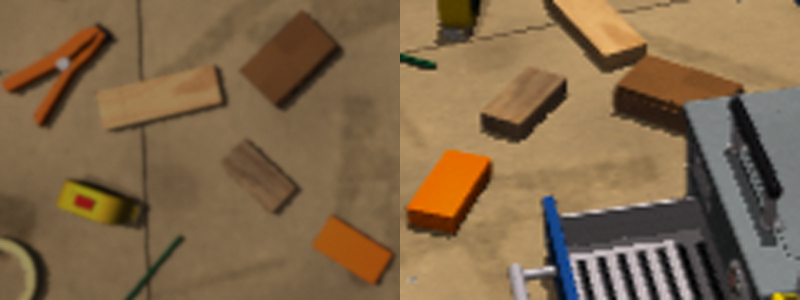

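```bash
python3 - <<'E'
from h import *
W={}
for n in('top','side'):
    z=np.load(n+'1.npz'); W[n]=(z['p'],pts(z['d'],optics.camera_model(n)))
def rect(n,cond,name):
    p,w=W[n]; q=w[cond(p.astype(int),w)]
    k=(q[:,:2]*1000).astype(np.float32)
    r=cv2.minAreaRect(k); print(n,name,len(q),np.round(np.ravel(r[0]),1),np.round(r[1],1),round(r[2],2),'z med/95',np.round(np.percentile(q[:,2],[50,95]),4))
    c=np.cov(k.T); e,v=np.linalg.eigh(c); print('   mean',k.mean(0).round(1),'axis deg',np.degrees(np.arctan2(v[1,1],v[0,1])).round(2))
box=lambda w,x0,x1,y0,y1,z0,z1:(w[...,0]>x0)&(w[...,0]<x1)&(w[...,1]>y0)&(w[...,1]<y1)&(w[...,2]>z0)&(w[...,2]<z1)
for n in W:
    rect(n,lambda p,w:box(w,.58,.70,-.05,.12,.160,.2)&(p.max(-1)<70),'bar')
    rect(n,lambda p,w:box(w,.43,.475,-.06,.12,.025,.06),'handle')
    rect(n,lambda p,w:box(w,.45,.53,-.12,.18,.01,.09)&(p[...,2]>p[...,0]+50),'front')
    rect(n,lambda p,w:box(w,.58,.80,-.08,.15,.118,.15),'lid')
for n in W:
    p,w=W[n]; p=p.astype(int)
    red=(p[...,0]>120)&(p[...,1]<50)&(p[...,2]<60)&box(w,.55,.85,-.2,-.05,.08,.3)
    yel=(p[...,0]>140)&(p[...,1]>120)&(p[...,2]<70)&box(w,.55,.85,-.2,-.05,.08,.3)
    for k,m in(('red',red),('yel',yel)):
        v,u=np.nonzero(m)
        for i in np.argsort(u)[::max(1,len(u)//12)]: print(n,k,u[i],v[i],w[v[i],u[i]].round(3))
p=W['side'][0]; cv2.imwrite('pics/c2.png',cv2.resize(p[220:330,270:430,::-1],(800,550),interpolation=cv2.INTER_CUBIC))
E
```

```text
top bar 297 [640.5  33.2] [120.3  12.4] 88.38 z med/95 [0.1782 0.1814]
   mean [640.   33.1] axis deg 87.89
top handle 261 [462.4  39.1] [109.5  22.3] 89.06 z med/95 [0.0444 0.0483]
   mean [459.3  38.9] axis deg 88.18
top front 260 [494.   37.6] [215.    7.5] 88.24 z med/95 [0.0639 0.0673]
   mean [493.9  36.5] axis deg 87.93
top lid 7034 [698.5  34.6] [232.6 177. ] 88.36 z med/95 [0.136  0.1395]
   mean [697.4  35.3] axis deg 86.13
side bar 158 [639.5  29.1] [121.4  12. ] 88.47 z med/95 [0.1777 0.1808]
   mean [638.4  23.3] axis deg 88.02
side handle 167 [463.2  37.9] [108.   24.3] 88.19 z med/95 [0.0443 0.0471]
   mean [458.7  32. ] axis deg 88.98
side front 207 [493.9  37.2] [222.9   9.6] 87.94 z med/95 [0.0637 0.0662]
   mean [493.5  26.9] axis deg 87.92
side lid 2898 [698.6  34.1] [235.2 175.8] 87.34 z med/95 [0.1358 0.1385]
   mean [689.2  32.1] axis deg 77.24
top red 422 224 [ 0.647 -0.099  0.215]
top red 422 225 [ 0.645 -0.099  0.217]
top red 422 226 [ 0.643 -0.1    0.213]
top red 423 224 [ 0.647 -0.101  0.216]
top red 423 226 [ 0.643 -0.101  0.218]
top red 423 225 [ 0.645 -
[... 669 characters left out ...]
0.772 -0.099  0.138]
side red 415 279 [ 0.775 -0.098  0.136]
side yel 352 288 [ 0.619 -0.091  0.137]
side yel 352 289 [ 0.618 -0.092  0.135]
side yel 352 290 [ 0.619 -0.092  0.132]
side yel 353 288 [ 0.622 -0.089  0.135]
side yel 353 290 [ 0.62  -0.096  0.135]
side yel 353 289 [ 0.621 -0.093  0.135]
side yel 354 289 [ 0.623 -0.094  0.136]
side yel 354 288 [ 0.625 -0.087  0.132]
side yel 355 288 [ 0.627 -0.088  0.133]
side yel 357 288 [ 0.631 -0.091  0.134]
side yel 370 286 [ 0.664 -0.09   0.133]
side yel 371 286 [ 0.666 -0.09   0.132]
side yel 372 286 [ 0.669 -0.091  0.132]
side yel 376 285 [ 0.679 -0.09   0.132]
side yel 377 285 [ 0.68  -0.093  0.134]
side yel 378 285 [ 0.682 -0.094  0.135]
```

View pics/c2.png

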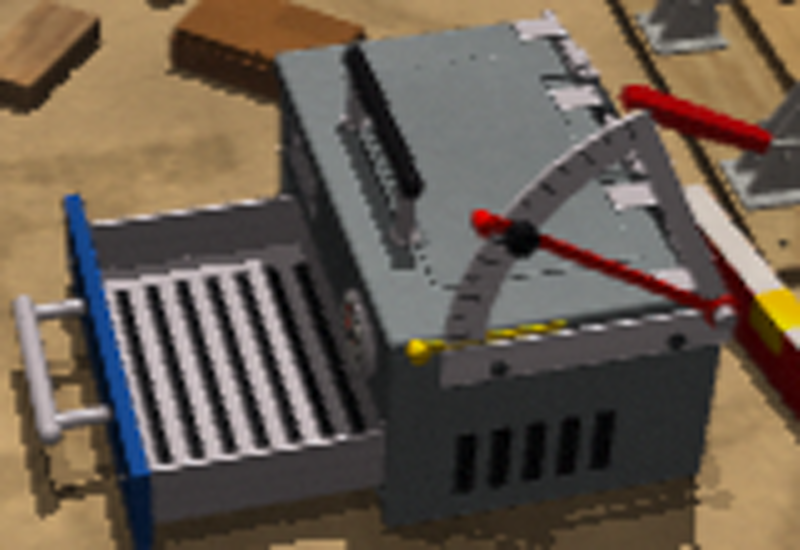

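```bash
cat >> h.py <<'E'
def down(yawdeg,tilt=0):
    "tool down, yaw in deg; tilt (deg) about world y swings tool z toward -x when positive"
    return R.from_euler('y',tilt,degrees=True)*R.from_euler('xyz',[180,0,yawdeg],degrees=True)
def delta(p0,R0,p1,R1):
    print('row',np.r_[R0.inv().apply(np.array(p1)-p0)*100,(R0.inv()*R1).as_rotvec()].round(3))
E
python3 - <<'E'
from h import *
p0=[.155,.502,.244]; a=down(np.degrees(2.8428)); b=down(228)
delta(p0,a,[.513,.362,.12],b)
E
```

```text
row [-38.335  -2.841  12.4     0.      0.     -1.137]
```

Request:
play_rows:
  rows:
    - [-10,-0.7,3,0,0,-0.3,1]
    - [-20,-1.4,6,0,0,-0.6,1]
    - [-30,-2.1,9,0,0,-0.9,1]
    - [-38.3,-2.8,12.4,0,0,-1.137,1]
    - [-38.3,-2.8,12.4,0,0,-1.137,1]
    - [-38.3,-2.8,12.4,0,0,-1.137,1]
    - [-38.3,-2.8,12.4,0,0,-1.137,1]
    - [-38.3,-2.8,12.4,0,0,-1.137,1]
    - [-38.3,-2.8,12.4,0,0,-1.137,1]
    - [-38.3,-2.8,12.4,0,0,-1.137,1]
    - [-38.3,-2.8,12.4,0,0,-1.137,1]
    - [-38.3,-2.8,12.4,0,0,-1.137,1]
    - [-38.3,-2.8,12.4,0,0,-1.137,1]

```text
time: 1.4
tool_pos: [0.5112, 0.3634, 0.1206]
tool_rot: [-3.142, 0.001, -2.302]
contact_force: [-0.5, 0.9, 0.2]
opening: 0.0916
grip_force: 0.0
```

```bash
cat >> h.py <<'E'
def wray(u,v,s):
    "origin and world rays of wrist pixels, state s"
    m=optics.camera_model('wrist'); T=m['tool_from_camera']
    x=(np.asarray(u,float)-m['cx'])/m['fx']; y=(np.asarray(v,float)-m['cy'])/m['fy']
    r=np.hypot(x,y)+1e-12; c=np.stack([x/r*np.sin(r),-y/r*np.sin(r),-np.cos(r)],-1)
    Rt=R.from_euler('xyz',s['tool_rot']).as_matrix()
    return Rt@T[:3,3]+s['tool_pos'], c@(Rt@T[:3,:3]).T
def onplane(o,d,z): return o+d*((z-o[2])/d[...,2:])
E
python3 - <<'E'
from h import *
s=robot.observe(); p,d=grab('wrist','w1.png'); np.savez('w1.npz',p=p,d=d)
v,u=np.mgrid[0:480,0:640]; o,r=wray(u,v,s)
# depth along optical axis -> points
m=optics.camera_model('wrist'); rr=np.hypot((u-m['cx'])/m['fx'],(v-m['cy'])/m['fy'])
w=o+r*(d/np.cos(rr))[...,None]
P=onplane(o,r,.02)
mk=(np.hypot(w[...,0]-.513,w[...,1]-.362)<.06)&(w[...,2]>.012)&(w[...,2]<.03)&(d>0)
q=w[mk]; print(len(q),cv2.minAreaRect((q[:,:2]*1000).astype(np.float32)),np.percentile(q[:,2],[10,50,90]))
q=P[mk]; print(cv2.minAreaRect((q[:,:2]*1000).astype(np.float32)))
E
```

```text
8043 ((512.1566162109375, 362.5849914550781), (86.5052490234375, 45.314735412597656), 48.52566909790039) [0.01952808 0.02044738 0.02130009]
((511.840087890625, 362.16162109375), (86.13032531738281, 45.03194046020508), 48.380863189697266)
```

View pics/w1.png

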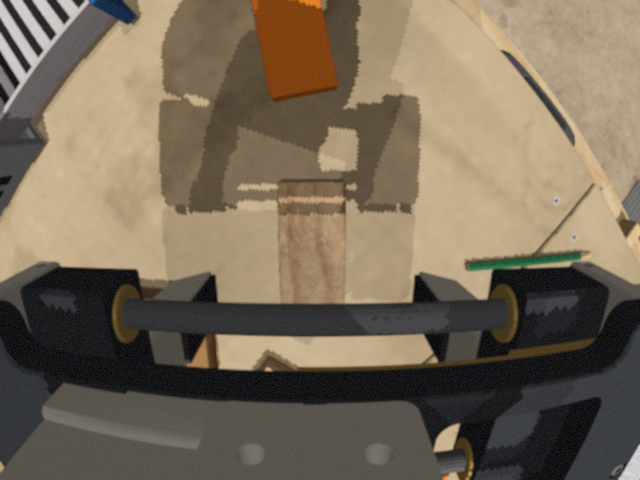

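Request:
play_rows:
  rows:
    - [0,0,3,0,0,0,1]
    - [0,0,6,0,0,0,1]
    - [0,0,8.5,0,0,0,1]
    - [0,0,9.8,0,0,0,1]
    - [0,0,9.9,0,0,0,1]
    - [0,0,9.9,0,0,0,0]
    - [0,0,9.9,0,0,0,0]
    - [0,0,9.9,0,0,0,0]
    - [0,0,9.9,0,0,0,0]
    - [0,0,9.9,0,0,0,0]
    - [0,0,9.9,0,0,0,0]
    - [0,0,9.9,0,0,0,0]
  squeeze: 20

```text
time: 2.65
tool_pos: [0.5124, 0.3623, 0.0209]
tool_rot: [-3.142, 0.0, -2.303]
contact_force: [-0.8, -0.3, 0.9]
opening: 0.0454
grip_force: 20.0
```

```bash
python3 - <<'E'
from h import *
p0=np.array([.513,.362,.021]); a=down(228)
print(robot.observe()['tool_pos'])
delta(p0,a,[.513,.362,.16],a)
delta(p0,a,[.553,.038,.16],down(178))
delta(p0,a,[.553,.038,.045],down(178))
E
```

```text
[0.51239248 0.36227273 0.02090032]
row [  0.    0.  -13.9   0.    0.    0. ]
row [ 21.401 -24.652 -13.9    -0.     -0.      0.873]
row [ 21.401 -24.652  -2.4    -0.     -0.      0.873]
```

Request:
play_rows:
  rows:
    - [0,0,-4,0,0,0,0]
    - [0,0,-8,0,0,0,0]
    - [0,0,-12,0,0,0,0]
    - [2.5,-2.8,-13.9,0,0,0.1,0]
    - [5.1,-5.8,-13.9,0,0,0.2,0]
    - [7.7,-8.8,-13.9,0,0,0.32,0]
    - [10.2,-11.7,-13.9,0,0,0.43,0]
    - [12.7,-14.6,-13.9,0,0,0.54,0]
    - [15.2,-17.5,-13.9,0,0,0.65,0]
    - [17.7,-20.4,-13.9,0,0,0.76,0]
    - [20,-23,-13.9,0,0,0.82,0]
    - [21.2,-24.7,-13.9,0,0,0.873,0]
    - [21.2,-24.7,-13.9,0,0,0.873,0]
    - [21.2,-24.7,-13.9,0,0,0.873,0]
    - [21.2,-24.7,-13.9,0,0,0.873,0]

```text
time: 4.15
tool_pos: [0.5539, 0.0404, 0.1596]
tool_rot: [3.141, -0.0, 3.108]
contact_force: [0.2, 0.2, -0.6]
opening: 0.0449
grip_force: 20.0
```

```bash
python3 - <<'E'
from h import *
s=robot.observe(); p,d=grab('side','s2.png'); print(s['tool_pos'],s['tool_rot'],s['opening'])
cv2.imwrite('pics/s2c.png',cv2.resize(p[150:350,210:440,::-1],(690,600)))
z=np.load('top1.npz'); w=pts(z['d'],optics.camera_model('top'))
m=(abs(w[...,0]-.55)<.03)&(abs(w[...,1]-.038)<.06); print('tray z top',np.percentile(w[m][:,2],[10,50,90]))
z=np.load('side1.npz'); w=pts(z['d'],optics.camera_model('side'))
m=(abs(w[...,0]-.55)<.03)&(abs(w[...,1]-.038)<.06); print('tray z side',np.percentile(w[m][:,2],[10,50,90]))
E
```

```text
[0.55389288 0.04041624 0.15963941] [ 3.14118068e+00 -3.31045337e-04  3.10839090e+00] 0.04485309571981123
tray z top [0.01527653 0.01821897 0.02127345]
tray z side [0.01622839 0.01825339 0.02022657]
```

View pics/s2c.png

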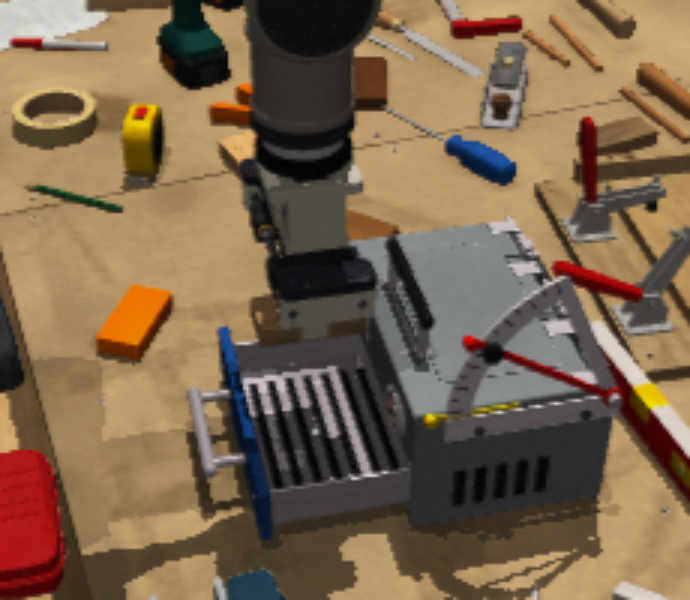

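Request:
play_rows:
  rows:
    - [0,0,3,0,0,0,0]
    - [0,0,6,0,0,0,0]
    - [0,0,8.5,0,0,0,0]
    - [0,0,10.5,0,0,0,0]
    - [0,0,11.4,0,0,0,0]
    - [0,0,11.8,0,0,0,0]
    - [0,0,11.95,0,0,0,0]
    - [0,0,11.95,0,0,0,0]

```text
time: 5.0
tool_pos: [0.5547, 0.0397, 0.041]
tool_rot: [3.142, 0.001, 3.107]
contact_force: [0.9, 0.6, -0.6]
opening: 0.0446
grip_force: 20.0
```

Request:
play_rows:
  rows:
    - [0,0,0.1,0,0,0,0]
    - [0,0,0.1,0,0,0,0]
    - [0,0,0.1,0,0,0,0.7]
    - [0,0,0.1,0,0,0,0.7]
    - [0,0,0.1,0,0,0,0.7]
    - [0,0,0.1,0,0,0,0.7]
    - [0,0,-3,0,0,0,0.7]
    - [0,0,-7,0,0,0,0.7]
    - [0,0,-10,0,0,0,0.7]
    - [0,0,-12,0,0,0,0.7]
    - [0,0,-12,0,0,0,0.7]

```text
time: 6.1
tool_pos: [0.5558, 0.0394, 0.1633]
tool_rot: [-3.141, 0.006, 3.107]
contact_force: [0.2, 0.3, -0.3]
opening: 0.0641
grip_force: 0.0
```

```bash
python3 - <<'E'
from h import *
print(robot.observe()['tool_pos'],robot.observe()['opening'])
p,d=grab('side'); w=pts(d,optics.camera_model('side'))
m=(w[...,0]>.495)&(w[...,0]<.62)&(abs(w[...,1]-.038)<.06)&(w[...,2]>.031)&(w[...,2]<.048)
q=w[m]; print(len(q),cv2.minAreaRect((q[:,:2]*1000).astype(np.float32)),np.percentile(q[:,2],[10,50,90]))
p0=np.array([.555,.04,.16]); a=down(178); 
b=down(178,-20); print(b.as_matrix()[:,2])
# fingertip target: contact handle z .04; fingertip z .026 in front of handle
for x in (.40,.5755-.02): 
    tip=np.array([x,.04,.024]); tcp=tip-b.as_matrix()[:,2]*.017; print('tcp',tcp); delta(p0,a,tcp,b)
E
```

```text
[0.55582281 0.0393684  0.16333601] 0.06406804124545465
443 ((554.7621459960938, 38.45682907104492), (50.68500518798828, 90.5789794921875), 88.50581359863281) [0.03469505 0.03777326 0.03971066]
[ 3.42020143e-01  1.22298005e-16 -9.39692621e-01]
tcp [0.39418566 0.04       0.03997477]
row [ 1.6072e+01 -5.6100e-01  1.2003e+01 -1.2000e-02 -3.4900e-01 -0.0000e+00]
tcp [0.54968566 0.04       0.03997477]
row [ 5.3100e-01 -1.9000e-02  1.2003e+01 -1.2000e-02 -3.4900e-01 -0.0000e+00]
```

Request:
play_rows:
  rows:
    - [4,0,0,0,-0.1,0,0]
    - [8,0,0,0,-0.2,0,0]
    - [12,0,0,0,-0.3,0,0]
    - [16.1,0,0,0,-0.349,0,0]
    - [16.1,0,2,0,-0.349,0,0]
    - [16.1,0,5,0,-0.349,0,0]
    - [16.1,0,8,0,-0.349,0,0]
    - [16.1,0,11,0,-0.349,0,0]
    - [16.1,0,12,0,-0.349,0,0]
    - [16.1,0,12,0,-0.349,0,0]
    - [16.1,0,12,0,-0.349,0,0]

```text
time: 7.25
tool_pos: [0.4041, 0.0455, 0.0793]
tool_rot: [3.139, 0.301, 3.107]
contact_force: [0.2, 0.3, -0.5]
opening: 0.0005
grip_force: 0.0
```

```bash
cat >> h.py <<'E'
def cur():
    s=robot.observe(); return s['tool_pos'],R.from_euler('xyz',s['tool_rot'])
E
python3 - <<'E'
from h import *
p,r=cur(); print(p, robot.observe()['tool_rot'], robot.observe()['qpos'], robot.observe()['qvel'])
delta(p,r,[.394,.045,.040],down(178,-20))
E
```

```text
[0.40412341 0.04553231 0.0793484 ] [3.13867215 0.30077729 3.10686519] [-0.09173167  0.27889838  2.28047702  0.07101316  0.28273397 -1.69345209] [ 0.00065973 -0.01694536  0.00069423  0.0022301   0.00089044 -0.00079237]
row [ 2.130e+00 -9.800e-02  3.459e+00 -9.000e-03 -4.800e-02  2.000e-03]
```

```bash
python3 - <<'E'
from h import *
p,r=cur()
delta(p,r,[.41,.0445,.045],down(178,-10))
E
```

```text
row [ 4.530e-01 -9.300e-02  3.455e+00 -3.000e-03  1.260e-01  1.000e-03]
```

Request:
play_rows:
  rows:
    - [0.4,0,0,0,0.126,0,0]
    - [0.45,-0.1,2,0,0.126,0,0]
    - [0.45,-0.1,3.4,0,0.126,0,0]
    - [0.45,-0.1,3.4,0,0.126,0,0]
    - [0.45,-0.1,3.4,0,0.126,0,0]

```text
time: 7.75
tool_pos: [0.4099, 0.0445, 0.046]
tool_rot: [3.139, 0.175, 3.107]
contact_force: [-0.4, 0.4, 0.3]
opening: 0.0004
grip_force: 0.0
```

Request:
play_rows:
  rows:
    - [-1,0,0.17,0,0,0,0]
    - [-2,0,0.35,0,0,0,0]
    - [-3,0,0.53,0,0,0,0]
    - [-4,0,0.7,0,0,0,0]
    - [-5,0,0.88,0,0,0,0]
    - [-6,0,1.06,0,0,0,0]
    - [-7,0,1.24,0,0,0,0]
    - [-8,0,1.41,0,0,0,0]
    - [-9,0,1.59,0,0,0,0]
    - [-10,0,1.77,0,0,0,0]
    - [-11,0,1.94,0,0,0,0]
    - [-12,0,2.12,0,0,0,0]
    - [-13,0,2.3,0,0,0,0]
    - [-13.5,0,2.38,0,0,0,0]
    - [-13.5,0,2.38,0,0,0,0]

```text
time: 9.25
tool_pos: [0.5485, 0.0396, 0.046]
tool_rot: [3.139, 0.177, 3.107]
contact_force: [-1.1, -0.2, -0.6]
opening: 0.0004
grip_force: 0.0
```

Request:
play_rows:
  rows:
    - [-0.3,0,0.05,0,0,0,0]
    - [-0.6,0,0.11,0,0,0,0]
    - [-0.9,0,0.16,0,0,0,0]
    - [-1.1,0,0.19,0,0,0,0]
    - [-1.3,0,0.23,0,0,0,0]
    - [-1.3,0,0.23,0,0,0,0]

```text
time: 9.85
tool_pos: [0.5567, 0.0396, 0.0446]
tool_rot: [3.139, 0.166, 3.108]
contact_force: [-12.4, -1.4, 5.5]
opening: 0.0004
grip_force: 5.4
```

```bash
python3 - <<'E'
from h import *
p,d=grab('side'); w=pts(d,optics.camera_model('side')); q=p.astype(int)
m=(q[...,2]>q[...,0]+50)&(w[...,0]>.45)&(w[...,0]<.66)&(w[...,2]>.02)&(w[...,2]<.09)&(w[...,1]<.16)&(w[...,1]>-.1)
k=w[m]; print(m.sum(),np.percentile(k[:,0],[5,50,95]),k.mean(0))
m=(w[...,0]>.56)&(w[...,0]<.60)&(w[...,1]<-.0)&(w[...,1]>-.06)&(w[...,2]>.02)&(w[...,2]<.06)
print(w[m][:,0].min() if m.any() else 0)
m=(w[...,0]>.58)&(w[...,0]<.64)&(w[...,1]<-.03)&(w[...,1]>-.08)&(w[...,2]>.08)&(w[...,2]<.12); print('box front face',np.percentile(w[m][:,0],[5,50]))
cv2.imwrite('pics/s3.png',cv2.resize(p[190:330,270:440,::-1],(728,600),interpolation=cv2.INTER_CUBIC))
E
```

```text
145 [0.60425222 0.60954878 0.61479823] [0.60961341 0.02897116 0.06357145]
0.5654521107734275
box front face [0.60550089 0.60862925]
```

View pics/s3.png

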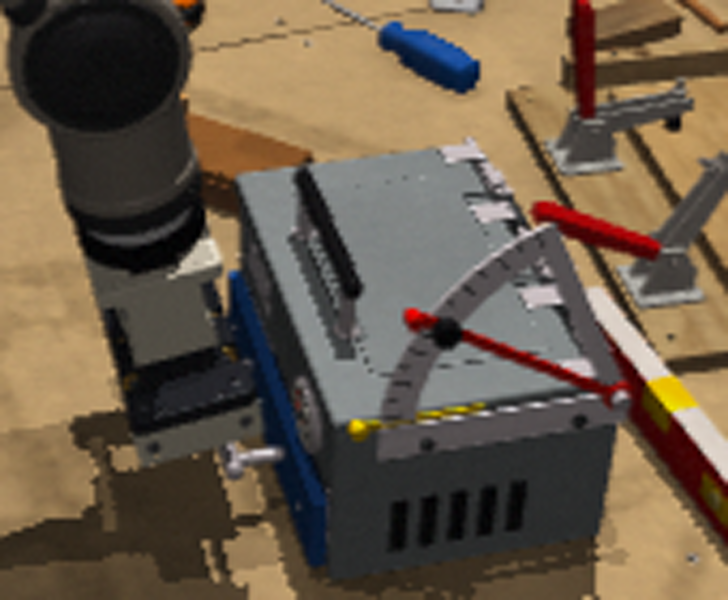

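Request:
play_rows:
  rows:
    - [-0.3,0,0.05,0,0,0,0]
    - [-0.6,0,0.11,0,0,0,0]
    - [-0.6,0,0.11,0,0,0,0]

```text
time: 10.2
tool_pos: [0.5573, 0.0399, 0.043]
tool_rot: [3.138, 0.154, 3.108]
contact_force: [-28.7, -0.3, 15.0]
opening: 0.0008
grip_force: 12.9
```

Request:
play_rows:
  rows:
    - [1,0,0,0,0,0,0]
    - [3,0,-0.5,0,0,0,0]
    - [6,0,-2,0,0,0,0]
    - [8,0,-6,0,0,0,0]
    - [8,0,-10,0,0,0,0]
    - [8,0,-14,0,0,0,0.3]
    - [8,0,-18,0,0,0,0.6]
    - [8,0,-22,0,0,0,0.6]
    - [8,0,-22,0,0,0,0.6]

```text
time: 11.1
tool_pos: [0.4519, 0.0424, 0.2541]
tool_rot: [3.139, 0.187, 3.107]
contact_force: [-0.4, 0.0, -0.2]
opening: 0.028
grip_force: 0.0
```

```bash
python3 - <<'E'
from h import *
p,r=cur(); print(p, robot.observe()['contact_force'])
delta(p,r,[.640,.0335,.27],down(88))
E
```

```text
[0.45187716 0.04238816 0.25414613] [-0.40451181  0.0320622  -0.20180222]
row [-18.798  -0.251   1.945   0.149   0.145   1.567]
```

Request:
play_rows:
  rows:
    - [-4,0,-1,0.03,0.03,0.15,0.6]
    - [-8,0,-0.5,0.06,0.06,0.3,0.6]
    - [-12,0,0.5,0.08,0.08,0.45,0.6]
    - [-15,-0.1,1,0.1,0.1,0.6,0.6]
    - [-18.8,-0.25,1.9,0.12,0.12,0.8,0.6]
    - [-18.8,-0.25,1.9,0.149,0.145,1.567,0.6]
    - [-18.8,-0.25,1.9,0.149,0.145,1.567,0.6]
    - [-18.8,-0.25,1.9,0.149,0.145,1.567,0.6]
    - [-18.8,-0.25,1.9,0.149,0.145,1.567,0.6]
    - [-18.8,-0.25,1.9,0.149,0.145,1.567,0.6]
    - [-18.8,-0.25,1.9,0.149,0.145,1.567,0.6]
    - [-18.8,-0.25,1.9,0.149,0.145,1.567,0.6]
    - [-18.8,-0.25,1.9,0.149,0.145,1.567,0.6]
    - [-18.8,-0.25,1.9,0.149,0.145,1.567,0.6]

```text
time: 12.5
tool_pos: [0.6378, 0.0336, 0.2621]
tool_rot: [-3.129, -0.0, 1.537]
contact_force: [-0.4, 0.1, -0.2]
opening: 0.0549
grip_force: 0.0
```

```bash
python3 - <<'E'
from h import *
p0,r0=cur(); print(p0, robot.observe()['tool_rot'])
s=robot.observe(); p,d=grab('wrist','w2.png')
v,u=np.mgrid[0:480,0:640]; o,r=wray(u,v,s)
m=optics.camera_model('wrist'); rr=np.hypot((u-m['cx'])/m['fx'],(v-m['cy'])/m['fy'])
w=o+r*(d/np.cos(rr))[...,None]
mk=(abs(w[...,0]-.64)<.03)&(w[...,1]>-.04)&(w[...,1]<.11)&(w[...,2]>.165)&(w[...,2]<.19)&(d>0)
q=w[mk]; print('wrist bar',len(q)); 
if len(q): print(q.mean(0),q.min(0),q.max(0))
p,d=grab('side'); w=pts(d,optics.camera_model('side'))
mk=(abs(w[...,0]-.64)<.03)&(w[...,1]>-.04)&(w[...,1]<.11)&(w[...,2]>.165)&(w[...,2]<.19)&(p.max(-1)<70); q=w[mk]; print('side bar',len(q),q.mean(0))
mk=(w[...,2]>.045)&(w[...,2]<.08)&(w[...,0]<.66)&(w[...,0]>.5)&(p[...,2].astype(int)>p[...,0]+50.)&(abs(w[...,1]-.03)<.14); print('front',w[mk].mean(0))
delta(p0,r0,[.640,.0335,.172],down(88))
E
```

```text
[0.63778819 0.03361562 0.26213408] [-3.12943210e+00 -2.34776601e-04  1.53738260e+00]
wrist bar 2707
[0.64185496 0.04966125 0.17894362] [ 6.34561093e-01 -3.74902625e-04  1.73406525e-01] [0.64923    0.09473389 0.18196664]
side bar 149 [0.63869459 0.02532675 0.1771693 ]
front [0.60930997 0.02402998 0.06326501]
row [-6.00e-03  3.31e-01  9.01e+00 -1.20e-02 -0.00e+00  1.00e-03]
```

View pics/w2.png

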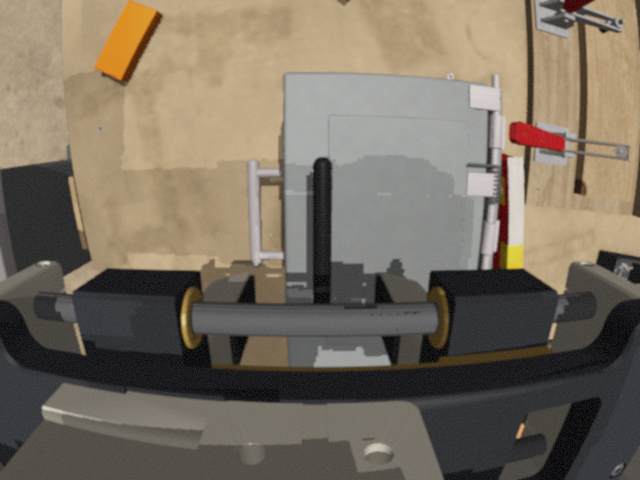

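Request:
play_rows:
  rows:
    - [0.2,0.36,2,-0.012,0,0,0.5]
    - [0.2,0.36,4,-0.012,0,0,0.5]
    - [0.2,0.36,6,-0.012,0,0,0.5]
    - [0.2,0.36,8,-0.012,0,0,0.5]
    - [0.2,0.36,9,-0.012,0,0,0.5]
    - [0.2,0.36,9,-0.012,0,0,0.5]
    - [0.2,0.36,9,-0.012,0,0,0.5]

```text
time: 13.3
tool_pos: [0.6408, 0.0355, 0.1732]
tool_rot: [3.14, -0.0, 1.536]
contact_force: [0.1, -0.1, 0.7]
opening: 0.0459
grip_force: 0.0
```

Request:
play_rows:
  rows:
    - [0,0,0.1,0,0,0,0]
    - [0,0,0.1,0,0,0,0]
    - [0,0,0.1,0,0,0,0]
    - [0,0,0.1,0,0,0,0]
    - [0,0,0.1,0,0,0,0]
    - [0,0,0.1,0,0,0,0]
  squeeze: 50

```text
time: 13.9
tool_pos: [0.6413, 0.0355, 0.1717]
tool_rot: [3.139, -0.0, 1.535]
contact_force: [4.8, -0.2, -1.0]
opening: 0.0103
grip_force: 50.0
```

```bash
python3 - <<'E'
from h import *
p0,r0=cur(); print(p0)
a0=np.arctan2(43,135); rad=np.hypot(.135,.043)
for th in (.1,.2,.3,.4,.5,.565):
    dx=rad*(np.cos(a0)-np.cos(a0+th)); dz=rad*(np.sin(a0+th)-np.sin(a0)); print(th,'ty %.2f tz %.2f cm'%(dx*100,-dz*100))
E
```

```text
[0.64128897 0.03546769 0.17172436]
0.1 ty 0.50 tz -1.33 cm
0.2 ty 1.12 tz -2.60 cm
0.3 ty 1.87 tz -3.80 cm
0.4 ty 2.74 tz -4.92 cm
0.5 ty 3.71 tz -5.95 cm
0.565 ty 4.40 tz -6.56 cm
```

Request:
play_rows:
  rows:
    - [0,0.25,-0.67,0.025,0,0,0]
    - [0,0.5,-1.33,0.05,0,0,0]
    - [0,0.8,-2.0,0.075,0,0,0]
    - [0,1.12,-2.6,0.1,0,0,0]
    - [0,1.5,-3.2,0.125,0,0,0]
    - [0,1.87,-3.8,0.15,0,0,0]
    - [0,2.3,-4.37,0.175,0,0,0]
    - [0,2.74,-4.92,0.2,0,0,0]
    - [0,3.2,-5.45,0.225,0,0,0]
    - [0,3.71,-5.95,0.25,0,0,0]
    - [0,3.71,-5.95,0.25,0,0,0]
    - [0,3.71,-5.95,0.25,0,0,0]

```text
time: 15.1
tool_pos: [0.6748, 0.0343, 0.2291]
tool_rot: [-2.881, -0.0, 1.535]
contact_force: [-8.9, 0.2, -4.2]
opening: 0.0106
grip_force: 50.0
```

```bash
cat > ang.py <<'E'
from h import *
p,d=grab('side'); m=optics.camera_model('side'); w=pts(d,m); q=p.astype(int)
print(robot.observe()['tool_pos'],robot.observe()['contact_force'],robot.observe()['time'])
reg=(w[...,0]>.58)&(w[...,0]<.80)&(w[...,1]>-.2)&(w[...,1]<-.06)&(w[...,2]>.12)&(w[...,2]<.3)
red=(q[...,0]>110)&(q[...,1]<55)&(q[...,2]<60)&reg
yel=(q[...,0]>120)&(q[...,1]>100)&(q[...,2]<70)&reg
for n,k in(('red',red),('yel',yel)):
    a=w[k]; print(n,len(a))
    if len(a)<6: continue
    v,u=np.nonzero(k); i=np.argsort(u); 
    tip=i[:12]; print(' tip px',u[tip].mean(),v[tip].mean(),w[v[tip],u[tip]].mean(0).round(4))
    b=np.polyfit(a[:,0],a[:,2],1); print(' slope angle',-np.arctan(b[0]).round(3))
    t=w[v[tip],u[tip]].mean(0); print(' tip angle about (.7705,.132)',np.arctan2(t[2]-.132,.7705-t[0]).round(3),'r',np.hypot(t[2]-.132,.7705-t[0]).round(4))
E
python3 ang.py
```

```text
[0.67477141 0.03426905 0.22902854] [-8.28701656 -0.3895516  -4.21010244] 15.15
red 17
 tip px 381.9166666666667 268.6666666666667 [ 0.6867 -0.0998  0.1886]
 slope angle 0.553
 tip angle about (.7705,.132) 0.594 r 0.1011
yel 10
 tip px 361.4 265.9 [ 0.6381 -0.0912  0.2008]
 slope angle 0.536
 tip angle about (.7705,.132) 0.479 r 0.1492
```

```bash
cat > ang2.py <<'E'
from h import *
m=optics.camera_model('side'); Rm=R.from_euler('xyz',m['rotation']).as_matrix()
yb=np.array([.035,.9994,0]); H=np.array([.775,.0335,.131])   # box y axis, hinge
def cast(u,v,off):
    d=np.stack([(u-m['cx'])/m['fx'],-(v-m['cy'])/m['fy'],-np.ones_like(u)],-1)@Rm.T
    P0=H+yb*off; t=((P0-m['origin'])@yb)/(d@yb); q=m['origin']+d*t[:,None]-P0
    return np.stack([-q@np.array([.9994,-.035,0]),q[:,2]],-1)  # forward of hinge, up
def wt(p,c):
    p=p.astype(float); 
    a=p[...,0]-np.maximum(p[...,1],p[...,2]) if c=='r' else np.minimum(p[...,0],p[...,1])-p[...,2]
    return np.clip(a-40,0,None)
def cen(p,c,u0,u1,v0,v1):
    a=wt(p,c)[v0:v1,u0:u1]; v,u=np.mgrid[v0:v1,u0:u1]; return np.array([(a*u).sum(),(a*v).sum()])/a.sum()
def prof(p,c,u0,u1,v0,v1):
    "per-column weighted row centres"
    out=[]
    for u in range(u0,u1):
        a=wt(p,c)[v0:v1,u]; 
        if a.sum()>20: out.append((u,(a*np.arange(v0,v1)).sum()/a.sum()))
    return np.array(out)
def rep(name,q):
    print(name,'fwd,up mm',(q*1000).round(1).tolist(),'ang',np.arctan2(q[:,1],q[:,0]).round(3))
E
python3 - <<'E'
from ang2 import *
p1=np.load('side1.npz')['p']
for off in (-.122,-.130,-.135):
    print(off)
    c=cen(p1,'r',360,371,257,268); rep('redtip %s'%c.round(2),cast(c[:1],c[1:],off))
    L=prof(p1,'r',380,412,262,284); q=cast(L[:,0],L[:,1],off); b=np.polyfit(q[:,0],q[:,1],1); print(' red line slope ang',np.arctan(b[0]).round(4),'up at hinge mm',(b[1]*1000).round(1),'resid',np.std(q[:,1]-np.polyval(b,q[:,0])).round(4))
    c=cen(p1,'y',349,358,284,294); rep('yel0 %s'%c.round(2),cast(c[:1],c[1:],off))
    L=prof(p1,'y',349,384,280,294); q=cast(L[:,0],L[:,1],off); b=np.polyfit(q[:,0],q[:,1],1); print(' yel line',np.arctan(b[0]).round(4),(b[1]*1000).round(1))
p2,_=grab('side'); np.save('p2.npy',p2)
for off in (-.122,-.130):
    c=cen(p2,'y',355,366,260,272); rep('yel now %s'%c.round(2),cast(c[:1],c[1:],off))
cv2.imwrite('pics/n1.png',np.vstack([cv2.resize(a[240:300,335:425,::-1],(450,300),interpolation=cv2.INTER_NEAREST) for a in (p1,p2)]))
E
```

```text
-0.122
redtip [366.61 263.35] fwd,up mm [[117.8, 68.6]] ang [0.528]
 red line slope ang 0.5858 up at hinge mm -7.3 resid 0.0006
yel0 [353.54 289.01] fwd,up mm [[145.4, -5.4]] ang [-0.037]
 yel line -0.0157 -3.0
-0.13
redtip [366.61 263.35] fwd,up mm [[120.7, 75.6]] ang [0.56]
 red line slope ang 0.5858 up at hinge mm -2.3 resid 0.0006
yel0 [353.54 289.01] fwd,up mm [[148.0, 2.5]] ang [0.017]
 yel line -0.0157 4.8
-0.135
redtip [366.61 263.35] fwd,up mm [[122.6, 80.0]] ang [0.578]
 red line slope ang 0.5858 up at hinge mm 0.9 resid 0.0006
yel0 [353.54 289.01] fwd,up mm [[149.7, 7.4]] ang [0.049]
 yel line -0.0157 9.8
yel now [361.51 266.32] fwd,up mm [[129.5, 61.9]] ang [0.446]
yel now [361.51 266.32] fwd,up mm [[132.3, 69.0]] ang [0.481]
```

View pics/n1.png

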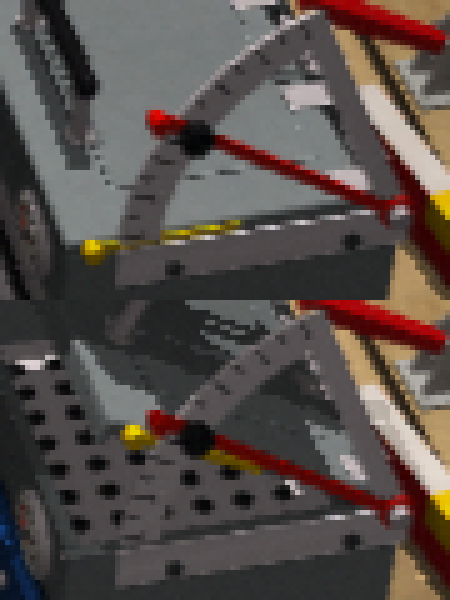

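```bash
cat > tri.py <<'E'
from ang2 import *
mt=optics.camera_model('top')
def ray(m,c):
    d=np.array([(c[0]-m['cx'])/m['fx'],-(c[1]-m['cy'])/m['fy'],-1]); return m['origin'],R.from_euler('xyz',m['rotation']).apply(d/np.linalg.norm(d))
def tri(ct,cs):
    (a,d),(b,e)=ray(mt,ct),ray(m,cs); A=np.stack([d,-e],1); t=np.linalg.lstsq(A,b-a,rcond=None)[0]
    return (a+d*t[0]+b+e*t[1])/2,np.linalg.norm(a+d*t[0]-b-e*t[1])
def near(p,d,mm,c,k,rad=4):
    "mean depth-point of strongly coloured pixels near c"
    w=pts(d,mm); a=wt(p,k); v,u=np.mgrid[0:480,0:640]; s=(np.hypot(u-c[0],v-c[1])<rad)&(a>.5*a[int(round(c[1])),int(round(c[0]))])&(d>0); return w[s].mean(0),s.sum()
E
python3 - <<'E'
from tri import *
t=np.load('top1.npz'); s=np.load('side1.npz')
rt=cen(t['p'],'r',418,429,220,230); rs=cen(s['p'],'r',360,371,257,268)
yt=cen(t['p'],'y',406,417,236,247); ys=cen(s['p'],'y',349,358,284,294)
print('px',rt.round(2),yt.round(2))
Rr,e1=tri(rt,rs); Y,e2=tri(yt,ys); D=Rr-Y; print('tri red',Rr.round(4),e1.round(4),'yel',Y.round(4),e2.round(4),'diff',D.round(4))
print('asin up',np.arcsin(D[2]/.15).round(3))
for n,z,mm,cr,cy in(('top',t,mt,rt,yt),('side',s,m,rs,ys)):
    a,k=near(z['p'],z['d'],mm,cr,'r'); b,l=near(z['p'],z['d'],mm,cy,'y'); print(n,a.round(4),k,b.round(4),l,'asin',np.arcsin((a-b)[2]/.15).round(3))
a=t['p'][218:248,404:430]; print(wt(t['p'],'r')[220:230,418:429].astype(int)); print(wt(t['p'],'y')[234:248,404:418].astype(int)); print(wt(s['p'],'r')[257:268,360:372].astype(int)); print(wt(s['p'],'y')[283:295,348:360].astype(int))
E
```

```text
px [422.78 224.65] [410.91 241.06]
tri red [ 0.6461 -0.1011  0.2145] 0.0001 yel [ 0.6216 -0.0924  0.1346] 0.0009 diff [ 0.0245 -0.0087  0.0799]
asin up 0.562
top [ 0.645  -0.1011  0.2161] 9 [ 0.6209 -0.092   0.1357] 8 asin 0.566
side [ 0.645  -0.1015  0.2161] 10 [ 0.6219 -0.0915  0.1346] 9 asin 0.575
[[ 0  0 11 13  0  0  0  0  0  0  0]
 [ 0  0 15 17  0  0  0  0  0  0  0]
 [ 0  0 12 20  7  0  0  0  0  0  0]
 [ 0  0  8 28 34 28 18  5  0  0  0]
 [ 0  0  5 36 62 68 56 29  3  0  0]
 [ 0  0  3 37 71 85 73 41  7  0  0]
 [ 0  0  0 26 58 73 64 35  5  0  0]
 [ 0  0  0  6 21 33 30 12  0  0  0]
 [ 0  0  0  0  0  0  0  0  0  0  0]
 [ 0  0  0  0  0  0  0  0  0  0  0]]
[[ 0  0  0  0  0  0  0  0  0  0  0  0  0  0]
 [ 0  0  0  0  0  0  0  0  0  0  0  0  0  0]
 [ 0  0  0  0  0  0  0  0  0  0  0  0  0  0]
 [ 0  0  0  0  0  0  0  0  0  0  0  0  0  0]
 [ 0  0  0  0  0  0  0  0  0  0  0  0  0  0]
 [ 0  0  0  0  0  0 12 15  0  0  0  0  0  0]
 [ 0  0  0  0  0  6 39 49 30  0  0  0  0  0]
 [ 0  0  0  0  0 12 51 64 46  9  0  0  0  0]
 [ 0  0  0  0  0  3 39 51 35  4  0  0  0  0]
 [ 0  0  0  0  0  0 10 18  9  0 
[... 668 characters left out ...]
 0   0   0  27  27   5   6   0   0]
 [  0   0   0   0   0   0   0   0   0   0   0   0]]
[[  0   0   0   0   0   0   0   0   0   0   0   0]
 [  0   0   0   0   0   0   0   0   0   0   0   0]
 [  0   0   0   0   0   0   0   0   0   0   0   0]
 [  0   0   0   0   0   0   0   0   0   0   0   0]
 [  0   0   0   0   0   0   0   0   0   0   0   0]
 [  0   0   0   0 131 162  97  56  56  82  32   0]
 [  0   0   0  34 126 160 148  64  27  26  25  13]
 [  0   0   0  30  91  98  64  39   0   0   0   0]
 [  0   0   0   0  22  26  24  13   0   0   0   0]
 [  0   0   0   0   0  21  14   0   0   0   0   0]
 [  0   0   0   0   0   0   0   0   0   0   0   0]
 [  0   0   0   0   0   0   0   0   0   0   0   0]]
```

```bash
python3 - <<'E'
from tri import *
a0=np.arctan2(43,135); rad=np.hypot(.135,.043)
for th in(.5+.06,.5+.1):
    dx=rad*(np.cos(a0+.5)-np.cos(a0+th)); dz=rad*(np.sin(a0+th)-np.sin(a0+.5))
    c,s=np.cos(.25),np.sin(.25); print(th,'ty',100*(dx*c+dz*s),'tz',100*(dx*s-dz*c)) # tool y=(c,+s) tool z=(-s,-c)
r0=cur()[1].as_matrix(); print(r0.round(3))
Rr,e=tri((423.1,225.1),(365.9,263.2)); Y,f=tri((410.9,241.1),(353.2,289.2)); D=Rr-Y; print(Rr,Y,D,np.arcsin(D[2]/.15),2*np.arctan(D[0]/D[2]),e,f)
E
```

```text
0.56 ty 0.7529590666392745 tz -0.3943347192169948
0.6 ty 1.267486334352245 tz -0.6318276002269335
[[ 0.035  0.966 -0.257]
 [ 0.999 -0.034  0.009]
 [ 0.    -0.257 -0.966]]
[ 0.64462155 -0.10139596  0.21562147] [ 0.62119992 -0.09241217  0.13420983] [ 0.02342162 -0.00898379  0.08141163] 0.5737009832681937 0.5602576767557017 0.0005647355774102686 0.0001293154128802427
```

Request:
play_rows:
  rows:
    - [0,0.2,-0.29,0.012,0,0,0]
    - [0,0.4,-0.58,0.025,0,0,0]
    - [0,0.6,-0.88,0.038,0,0,0]
    - [0,0.8,-1.17,0.05,0,0,0]
    - [0,0.8,-1.17,0.05,0,0,0]
    - [0,0.8,-1.17,0.05,0,0,0]

```text
time: 15.8
tool_pos: [0.6852, 0.0339, 0.2389]
tool_rot: [-2.831, -0.0, 1.535]
contact_force: [-11.6, -0.0, -2.9]
opening: 0.0105
grip_force: 50.0
```

```bash
cat > lid.py <<'E'
from tri import *
st=robot.observe(); P=st['tool_pos']; print(P.round(4),st['contact_force'].round(1),st['grip_force'],st['time'])
# grasp point 2 mm behind TCP
g=P-R.from_euler('xyz',st['tool_rot']).as_matrix()[:,2]*.002
print('kin angle',np.arctan2(g[2]-.1737+.043,.6413+.135-g[0])-np.arctan2(43,135),'r',np.hypot(g[2]-.1737+.043,.7763-g[0]))
Y=[];C=[];G=[]
for i in range(4):
    p,d=grab('side'); w=pts(d,m)
    k=(wt(p,'y')>0)&(w[...,0]>.58)&(w[...,0]<.72)&(w[...,1]>-.13)&(w[...,1]<-.07)&(w[...,2]>.15)&(w[...,2]<.26)
    v,u=np.nonzero(k); u0=u.min(); s=u<u0+6; a=wt(p,'y')[v[s],u[s]]
    C.append([(a*u[s]).sum()/a.sum(),(a*v[s]).sum()/a.sum()])
    big=a>.4*a.max(); Y.append(w[v[s][big],u[s][big]].mean(0))
C=np.mean(C,0); Y=np.mean(Y,0); print('yel px',C.round(2),'depth pt',Y.round(4),'asin',np.arcsin((Y[2]-.1346)/.15).round(3))
q=cast(C[:1],C[1:],-.1275)[0]; print('plane: ang',np.arctan2(q[1],q[0]+.0035).round(3),'r',np.hypot(q[1],q[0]+.0035).round(4))
# where yellow tip should appear: red tip moved 9 mm along box y
T=np.array([.6448,-.1014,.2158])+yb*.009; c=R.from_euler('xyz',m['rotation']).inv().apply(T-m['origin'])
print('expected px',m['cx']-m['fx']*c[0]/c[2],m['cy']+m['fy']*c[1]/c[2])
np.save('p3.npy',p)
E
python3 lid.py
```

```text
[0.6852 0.0339 0.2389] [-11.6  -0.   -2.9] 49.99779760837555 15.8
kin angle 0.5746973079874573 r 0.1425019596176759
yel px [364.66 260.91] depth pt [ 0.6447 -0.0922  0.2142] asin 0.56
plane: ang 0.566 r 0.1521
expected px 364.90863270246615 260.5983907101071
```

Request:
play_rows:
  rows:
    - [0,0.05,-0.08,0,0,0,0]
    - [0,0.05,-0.08,0,0,0,0]
    - [0,0.05,-0.08,0,0,0,0]
    - [0,0.05,-0.08,0,0,0,0]

```text
time: 16.4
tool_pos: [0.6859, 0.0339, 0.2395]
tool_rot: [-2.831, -0.0, 1.535]
contact_force: [-9.6, -0.3, -3.5]
opening: 0.0104
grip_force: 50.0
```

```bash
python3 lid.py; python3 - <<'E'
import numpy as np,cv2
p=np.load('p3.npy'); cv2.imwrite('pics/f.png',np.hstack([cv2.resize(p[230:310,330:430,::-1],(500,400),interpolation=cv2.INTER_NEAREST),cv2.resize(p[100:340,240:420,::-1],(300,400))]))
E
```

```text
[0.6859 0.0339 0.2395] [-9.6 -0.3 -3.5] 49.9979031085968 16.4
kin angle 0.5807021232189447 r 0.14250889899173547
yel px [364.89 260.75] depth pt [ 0.6446 -0.0925  0.2161] asin 0.574
plane: ang 0.57 r 0.1518
expected px 364.90863270246615 260.5983907101071
```

View pics/f.png

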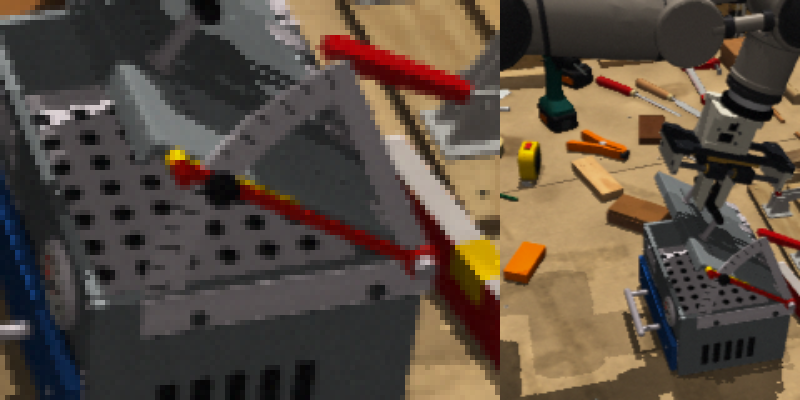

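```bash
python3 -c "
from h import *
p,d=grab('side'); w=pts(d,optics.camera_model('side')); q=p.astype(int)
k=(q[...,2]>q[...,0]+50)&(w[...,2]>.045)&(w[...,2]<.08)&(w[...,0]<.66)&(w[...,0]>.5)&(abs(w[...,1]-.03)<.14); print(w[k].mean(0))
print(robot.hand_in())"
```

```text
[0.60877931 0.03113991 0.06327508]
the job is handed in; nothing more can be done
None
```

The job is handed in, with no verdict returned: the sample lies flat in the shut drawer, and the lid is held by its bar with the yellow tip level with the red pointer, at about 0.575 rad by my measurement, good to roughly 0.01 rad.

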